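Complete the round tub of culture bottles

TASK

The round steel tub holds five green-capped bottles of a seven-bottle cluster, one in the middle and a ring around it with two empty places. Take the two loose green-capped bottles from the bench and set them down, without dropping them in, so that each stands upright on the tub's floor in one of the empty places. Leave the black-capped bottle standing where it is.

Things in the scene. Friction and masses are not known exactly. Their poses are not given: they have to be found in the camera images.
- tub_floor (a point): Fixed round steel tub, 168 mm wide (inside 160), rim at 50 mm; this point: centre of its inner floor, 6 mm above the bench, z up. Five fixed bottles like the loose ones stand in it: at the centre and on a 50 mm radius at 60, 120, 240, 300 deg from x. Empty places: 50 mm along +x and -x, 10 mm free round a bottle; hold it by its cap there. Either bottle in either place. Loop handles at +y, -y.
- bottle_1_mid (a point): Amber bottle, green cap, loose on the bench: body 40 mm wide, 60 tall, shoulder to 70, neck 22 wide, cap 24 wide from 75 to 105 mm above the foot; 105 tall, about 130 g. This point: on its axis half-way up, 52.5 mm above the foot (cap's middle 37.5 mm above it); z up along the axis. To be packed.
- bottle_2_mid (a point): Amber bottle, green cap, loose on the bench: body 40 mm wide, 60 tall, shoulder to 70, neck 22 wide, cap 24 wide from 75 to 105 mm above the foot; 105 tall, about 130 g. This point: on its axis half-way up, 52.5 mm above the foot (cap's middle 37.5 mm above it); z up along the axis. To be packed, identical to the other.
- black_bottle_mid (a point): Amber bottle, black cap, loose on the bench: body 40 mm wide, 60 tall, shoulder to 70, neck 22 wide, cap 24 wide from 75 to 105 mm above the foot; 105 tall, about 130 g. This point: on its axis half-way up, 52.5 mm above the foot (cap's middle 37.5 mm above it); z up along the axis. Another batch: it stays where it stands.
There are look-alikes about, which are no part of the job. Leave any purple look-alike of the part that bears bottle_1_mid alone.

How it is judged:
At the end, for the whole second after the job is handed in: Both green-capped bottles stand upright (within about 10 degrees) and at rest on the tub's floor (height within 10 mm), one in each of the two empty places (within 20 mm of its centre along each of the tub's axes); the black-capped bottle still stands upright within 30 mm of where it was (z of bottle_1_mid in the frame of tub_floor between 0.0425 and 0.0625 m and angle between each of bottle_1_mid, bottle_2_mid, black_bottle_mid's own z axis and vertical below 0.17 rad and linear speed of each of bottle_1, bottle_2 below 0.03 m/s and z of bottle_2_mid in the frame of tub_floor between 0.0425 and 0.0625 m and ((x of bottle_1_mid in the frame of tub_floor between 0.03 and 0.07 m and y of bottle_1_mid in the frame of tub_floor between -0.02 and 0.02 m and x of bottle_2_mid in the frame of tub_floor between -0.07 and -0.03 m and y of bottle_2_mid in the frame of tub_floor between -0.02 and 0.02 m) or (x of bottle_1_mid in the frame of tub_floor between -0.07 and -0.03 m and y of bottle_1_mid in the frame of tub_floor between -0.02 and 0.02 m and x of bottle_2_mid in the frame of tub_floor between 0.03 and 0.07 m and y of bottle_2_mid in the frame of tub_floor between -0.02 and 0.02 m)) and distance of black_bottle_mid from where it was at the start of the episode below 0.03 m); the robot touches nothing.
It fails at once if a bottle is dropped into the tub (it moves faster than 0.7 m/s with its foot less than 37 mm above the tub's floor) ((horizontal distance between bottle_1_mid and tub_floor below 0.09 m and z of bottle_1_mid in the frame of tub_floor below 0.09 m and linear speed of bottle_1 above 0.7 m/s) or (horizontal distance between bottle_2_mid and tub_floor below 0.09 m and z of bottle_2_mid in the frame of tub_floor below 0.09 m and linear speed of bottle_2 above 0.7 m/s)).
It fails at once if the black-capped bottle is moved more than 30 mm or knocked over (distance of black_bottle_mid from where it was at the start of the episode above 0.03 m or angle between black_bottle_mid's own z axis and vertical above 0.5 rad).
It also fails if it takes over 64 s, if anything falls off the work surface, if the arm or the gripper's body presses on something with over 40 N, if the wrist force passes 120 N, or if a joint passes its speed limit or range.

ROBOT

A 6-joint arm with a two-finger parallel gripper is mounted at the origin on the work surface. World frame = base frame: x ahead of the robot, y to its left, z up, the work surface at z = 0. Lengths are in m, angles in rad, forces in N, time in s.
With the tool pointing down it reaches from about 0.35 to 0.85 m from the base axis. Payload 8.1 kg.
Tool frame: the origin (TCP) lies at the centre of the arm's flange, where the gripper is bolted on; the fingertips stand 186 mm ahead of it and the grasp point (between the pads) lies 167 mm ahead of it (robot.grasp_offset is the distance from the TCP to the grasp point, in m); z points along the fingers, y is the line along which they close (so a half turn about z gives the same grasp; the last joint's range is limited). The gripper opens to 93 mm and grips with 3 to 60 N. Pads are 15 mm wide; open, the fingers measure 128 mm over their backs; the gripper's body (75 mm by 188 mm) begins 65 mm behind the grasp point.
Start: joints at [1.239, 0.13, 1.488, -0, 1.523, -0.085], TCP at [0.147, 0.582, 0.405] pointing down, gripper open.
Joint ranges: [-2.96, 2.96], [-0.89, 2.26], [0.02, 2.5], [-1.34, 4.48], [0, 2.73], [-2.66, 2.66]. Speed limits (rad/s): [2.39, 2.39, 2.79, 3.14, 3.14, 3.14].

INTERFACE

Orientations are given as a rotation vector (axis times angle).
In Python, from plant import robot gives the robot as it stands.
- The arm moves only by the tool drive_tool, never from a script. Its argument "moves" is one flat list of numbers, 7 for each row, row after row: the finger opening in mm, from 0 to 93, then the shift along the tool's x, y, z in mm, then the turn, a rotation vector about the tool's x, y, z in degrees. A call has 1 to 8 rows; each row shifts and turns the commanded pose from where the row before left it, along the tool's axes as they then stand; what a row does not reach is not made up. A row lasts 1/10 s, in which the tool goes at most 50 mm and 8.59 degrees, less where a joint would pass 70% of its speed; a pose out of reach is approached as far as the arm can. A call is refused whole if a number of a shift passes 50 or a number of a turn 8.59, either way. A call with a gripper value outside its range is refused whole. The fingers move at their own pace and stop on an object; "grip_force" is the grip in N (left out, the last holds). Time passes only in rows, so rows that do not move let the fingers close. It gives the time, the measured TCP pose, the force, the opening and the grip force at its end, in the units of the state.
- robot.read_state(): the state, without advancing time (a new reading comes with each control period).
- robot.read_camera(name): name is "scene" or "top" or "wrist"; returns a dict with "color" (480x640x3 uint8, red, green, blue), "depth" (480x640 float32, m along the optical axis (not along the pixel's ray), 0 where there is no reading), "mtx" (3x3 intrinsics, pixels), "dist_coeffs" ([k1, k2, p1, p2, k3] as OpenCV has them; the pictures are not rectified), "R" (3x3) and "t" (3): a world point X has camera coordinates R X + t. Camera axes: x right, y down, z forward; pixel columns grow to the right and rows downward; lengths in m; the calibration is good to about 2 mm. A picture is of the moment at which its call begins.
- robot.close_job(): hands the job in; it is judged then, once.
The state is a dict: "t": time; "q": joint angles; "dq": joint speeds; "joint_torque": joint torques, N m; "tool_pos": TCP position; "orientation": TCP orientation; "force": force on the tool from outside, world axes, zero at the start; "wrist_torque": the same for the moment, N m; "opening": finger opening in m; "gripper_force": force on a finger pad.
Only numpy, scipy, OpenCV 4.12 (cv2) and the standard library are available. Lean on these libraries where they do the work, as an engineer would, in place of code of your own. Each camera call takes 0.05 s, during which the arm holds its last target. There are 200 camera calls.

## Working session

There is one attempt and no reset: what is moved stays moved. The work goes in short steps, Python scripts to look and compute and a tool call to move; the robot and the scene stay as the last step left them, time stands still between calls to the robot, and variables do not carry over. Pictures are saved under pics/ and viewed, at most 10 in all, crops included, and the job is handed in when it is done.

Besides the shell and the picture viewer there is one more tool, called after "Call:" in YAML: its name, and indented under it one key for each argument. drive_tool: Moves the arm, as the interface text tells. Its arguments: {"type":"object","properties":{"moves":{"type":"array","items":{"type":"number"}},"grip_force":{"type":"number"}},"required":["moves"]}

```bash
mkdir -p pics; cat > h.py <<'E'
import numpy as np,cv2
from plant import robot
from scipy.spatial.transform import Rotation as Ro
def cam(n,f=None):
    c=robot.read_camera(n)
    if f: cv2.imwrite('pics/'+f,c['color'][:,:,::-1])
    np.save('/tmp/'+n,c,allow_pickle=True); return c
def load(n): return np.load('/tmp/'+n+'.npy',allow_pickle=True).item()
def ray(c,u,v):
    p=cv2.undistortPoints(np.array([[[u,v]]],float),c['mtx'],c['dist_coeffs'])[0,0]
    return c['R'].T@np.array([p[0],p[1],1]), -c['R'].T@c['t']
def atz(c,u,v,z):
    d,o=ray(c,u,v); return o+d*(z-o[2])/d[2]
def atd(c,u,v):
    d,o=ray(c,u,v); return o+d*c['depth'][int(v),int(u)]
E
python3 - <<'E'
from h import *
a=cam('top','top.png');b=cam('scene','scene.png')
for c in(a,b): print((-c['R'].T@c['t']).round(3),c['R'][2].round(2),c['mtx'][0,0])
s=robot.read_state();print(s['t'],s['tool_pos'],s['orientation'],Ro.from_rotvec(s['orientation']).as_matrix().round(3))
E
```

```text
[ 0.495 -0.141  0.919] [ 0.04  0.01 -1.  ] 461.39215987771365
[ 0.92  -0.594  0.731] [-0.44  0.51 -0.74] 455.25765572214885
0.1 [0.14648373 0.58163384 0.40378342] [-3.86566480e-01 -3.11735191e+00  2.59227248e-03] [[-0.97   0.244 -0.001]
 [ 0.244  0.97  -0.002]
 [ 0.    -0.002 -1.   ]]
```

View pics/top.png

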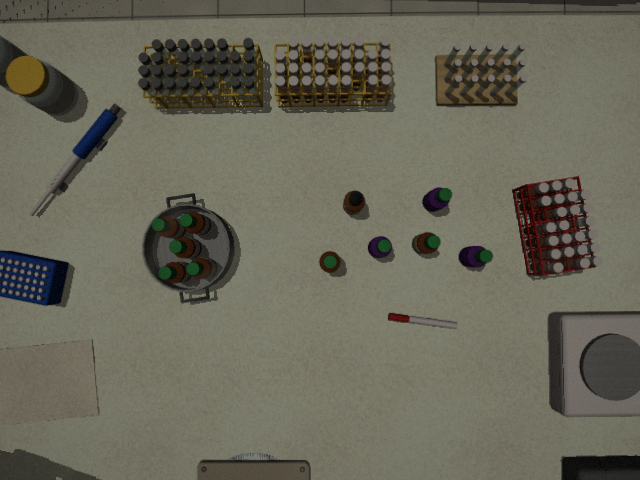

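View pics/scene.png

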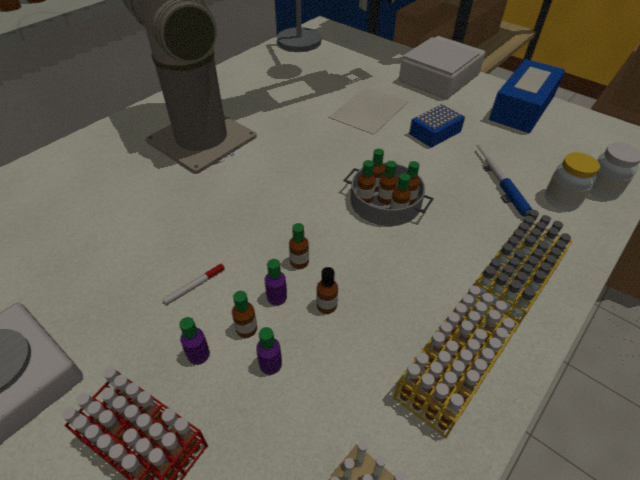

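The amber bottles with green caps are at top (330,262) and (427,243). The purple look-alikes are at (380,247), (437,199) and (476,256), and the black cap is at (354,202). The two amber, green-capped ones fit the description. The tub is at about (189,248). I'll confirm in an enlarged crop.

```bash
python3 - <<'E'
from h import *
a=load('top')
im=a['color'][:,:,::-1]
x=cv2.resize(im[180:290,300:500],None,fx=4,fy=4,interpolation=cv2.INTER_CUBIC)
y=cv2.resize(im[185:310,135:245],(387,440),interpolation=cv2.INTER_CUBIC)
y=cv2.resize(im[185:310,135:245],None,fx=4,fy=4,interpolation=cv2.INTER_CUBIC)
cv2.imwrite('pics/c1.png',np.clip(x*1.6,0,255).astype('uint8'));cv2.imwrite('pics/c2.png',np.clip(y*1.6,0,255).astype('uint8'))
hsv=cv2.cvtColor(im,cv2.COLOR_BGR2HSV)
m=cv2.inRange(hsv,(50,120,50),(75,255,255))
n,l,st,ce=cv2.connectedComponentsWithStats(m)
for i in range(1,n):
    if st[i,4]>60:
        u,v=ce[i]; print(st[i,4],ce[i].round(1),atz(a,u,v,.105).round(4),atd(a,u,v).round(3))
E
```

```text
116 [444.9 194. ] [ 0.6139 -0.3565  0.105 ] [ 0.614 -0.357  0.104]
122 [185.5 219.8] [0.5722 0.1046 0.105 ] [0.572 0.103 0.112]
122 [157.5 224.2] [0.5648 0.1548 0.105 ] [0.564 0.152 0.114]
120 [433.3 241.4] [ 0.53   -0.3343  0.105 ] [ 0.53  -0.335  0.104]
120 [175.  246.2] [0.5255 0.1231 0.105 ] [0.525 0.121 0.11 ]
128 [383.9 245.5] [ 0.5235 -0.2471  0.105 ] [ 0.523 -0.247  0.106]
121 [485.7 255.6] [ 0.5042 -0.4261  0.105 ] [ 0.504 -0.426  0.105]
128 [329.9 261.4] [ 0.4963 -0.1515  0.105 ] [ 0.496 -0.152  0.106]
124 [192.4 268.3] [0.486  0.0919 0.105 ] [ 0.495 -0.141  0.919]
124 [164.4 272.8] [0.4785 0.1418 0.105 ] [0.479 0.139 0.113]
```

View pics/c1.png

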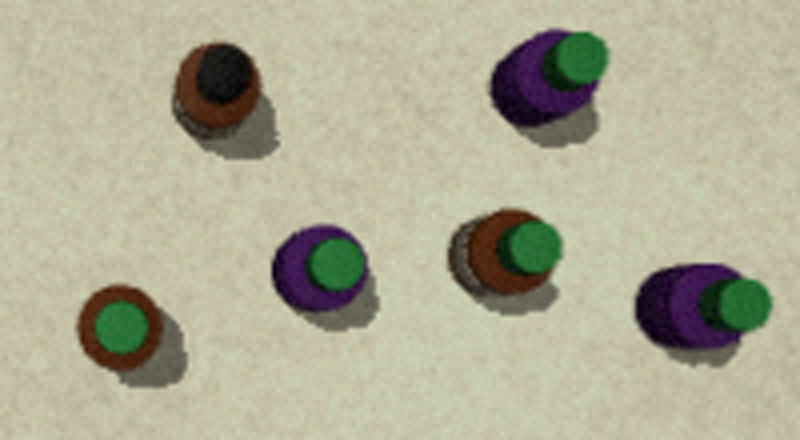

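View pics/c2.png

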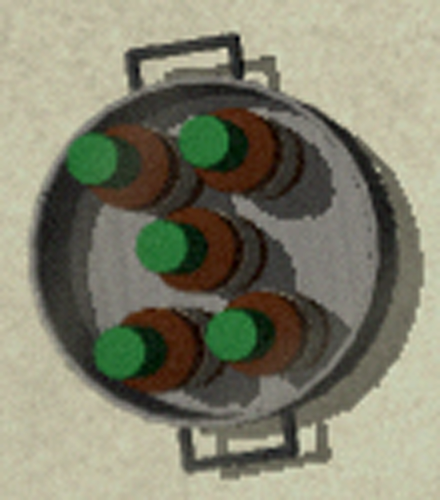

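The crop confirms it. The amber, green-capped bottles are at crop (120,327) and (530,247), which is about (0.496,-0.152) and (0.530,-0.334), with cap tops at z≈0.105. The purple and black ones stay. Mean of the tub bottles: centre ≈ (0.525,0.121), with the empty places along ±(-0.146,0.989). Gripping along tub y (yaw ≈ 8.5°) clears the neighbouring caps.

Call:
drive_tool:
  moves: [60, 0, 0, 0, 0, 0, 8.4, 60, 0, 0, 0, 0, 0, 8.4, 60, 0, 0, 0, 0, 0, 8.4, 60, 0, 0, 0, 0, 0, 8.4, 60, 0, 0, 0, 0, 0, 8.4, 60, 0, 0, 0, 0, 0, 8.4, 60, 0, 0, 0, 0, 0, 8.4, 60, 0, 0, 0, 0, 0, 8.5]
  grip_force: 20

```text
t: 0.9
tool_pos: [0.1465, 0.5817, 0.4041]
orientation: [2.056, 2.375, -0.002]
force: [-0.6, 0.5, 0.4]
opening: 0.06
gripper_force: 0.0
```

```bash
cat >> h.py <<'E'
def to(x,y,zg):
    s=robot.read_state();M=Ro.from_rotvec(s['orientation']).as_matrix()
    g=np.array([x,y,zg+robot.grasp_offset])-s['tool_pos']
    print('t',round(s['t'],2),'pos',s['tool_pos'].round(4),'yaw',np.degrees(np.arctan2(M[1,1],M[0,1])).round(2),'z',M[:,2].round(4),'shift mm',(M.T@g*1000).round(1),'F',np.round(s['force'],1),'open',s['opening'],'grip',s['gripper_force'])
E
python3 - <<'E'
from h import *
to(.496,-.1515,.21)
b=load('scene');a=load('top')
im=b['color'][:,:,::-1];m=cv2.inRange(cv2.cvtColor(im,cv2.COLOR_BGR2HSV),(50,120,40),(75,255,255))
n,l,st,ce=cv2.connectedComponentsWithStats(m)
for i in range(1,n):
    if st[i,4]>60: print(st[i,4],ce[i].round(1),atz(b,*ce[i],.092).round(4),atz(b,*ce[i],.098).round(4))
E
```

```text
t 0.9 pos [0.1465 0.5817 0.4041] yaw 8.21 z [-4.e-04 -1.e-03 -1.e+00] shift mm [-775.6  241.2   27.4] F [-0.6  0.5  0.4] open 0.06001151532276078 grip 0.0
233 [372.7 162.2] [0.4808 0.1163 0.092 ] [0.4849 0.1096 0.098 ]
113 [390.8 168. ] [0.5236 0.1257 0.092 ] [0.5273 0.1189 0.098 ]
244 [408.1 175.5] [0.5669 0.1288 0.092 ] [0.5703 0.122  0.098 ]
147 [297.8 231.6] [ 0.4976 -0.1543  0.092 ] [ 0.5016 -0.1584  0.098 ]
180 [273.9 267.8] [ 0.5254 -0.2494  0.092 ] [ 0.5291 -0.2526  0.098 ]
206 [240.5 300.5] [ 0.5322 -0.3375  0.092 ] [ 0.5359 -0.3399  0.098 ]
228 [187.8 327. ] [ 0.5056 -0.429   0.092 ] [ 0.5095 -0.4306  0.098 ]
223 [266.5 337.1] [ 0.6156 -0.3591  0.092 ] [ 0.6185 -0.3613  0.098 ]
```

Call:
drive_tool:
  moves: [60, -46, 19, 0, 0, 0, 0, 60, -46, 19, 0, 0, 0, 0, 60, -46, 19, 0, 0, 0, 0, 60, -46, 19, 0, 0, 0, 0, 60, -46, 19, 0, 0, 0, 0, 60, -46, 19, 0, 0, 0, 0, 60, -46, 19, 0, 0, 0, 0, 60, -46, 19, 0, 0, 0, 0]

```text
t: 1.7
tool_pos: [0.352, 0.2387, 0.4045]
orientation: [2.049, 2.381, 0.0]
force: [1.4, 0.4, -0.9]
opening: 0.0605
gripper_force: 0.0
```

Call:
drive_tool:
  moves: [60, -46, 15, 0, 0, 0, 0, 60, -46, 15, 0, 0, 0, 0, 60, -46, 15, 0, 0, 0, 0, 60, -46, 15, 0, 0, 0, 0, 60, -46, 15, 0, 0, 0, 0, 60, -46, 14, 0, 0, 0, 0, 60, -46, 0, 0, 0, 0, 0, 60, -46, 0, 0, 0, 0, 0]

```text
t: 2.5
tool_pos: [0.4945, -0.1121, 0.4042]
orientation: [-2.049, -2.38, 0.0]
force: [1.4, -0.1, -0.1]
opening: 0.0599
gripper_force: 0.0
```

```bash
python3 - <<'E'
from h import *
to(.496,-.152,.21)
w=cam('wrist')
im=np.clip(w['color'][:,:,::-1]*1.5,0,255).astype('uint8');cv2.imwrite('pics/w1.png',im)
m=cv2.inRange(cv2.cvtColor(w['color'],cv2.COLOR_RGB2HSV),(50,120,40),(75,255,255))
n,l,st,ce=cv2.connectedComponentsWithStats(m)
for i in range(1,n):
    if st[i,4]>100: print(st[i],ce[i].round(1),atz(w,*ce[i],.105).round(4),atd(w,*ce[i]).round(4))
E
```

```text
t 2.5 pos [ 0.4945 -0.1121  0.4042] yaw 8.55 z [-7.e-04  4.e-04 -1.e+00] shift mm [-39.7  -4.4  26.9] F [ 1.4 -0.1 -0.1] open 0.059931998643416404 grip 0.0
[301 275  30  28 661] [315.6 288.5] [ 0.4968 -0.1515  0.105 ] [ 0.4968 -0.1513  0.1055]
[318 445  17  17 237] [326.5 453.8] [ 0.5293 -0.307   0.105 ] [ 0.5325 -0.3259  0.0857]
```

View pics/w1.png

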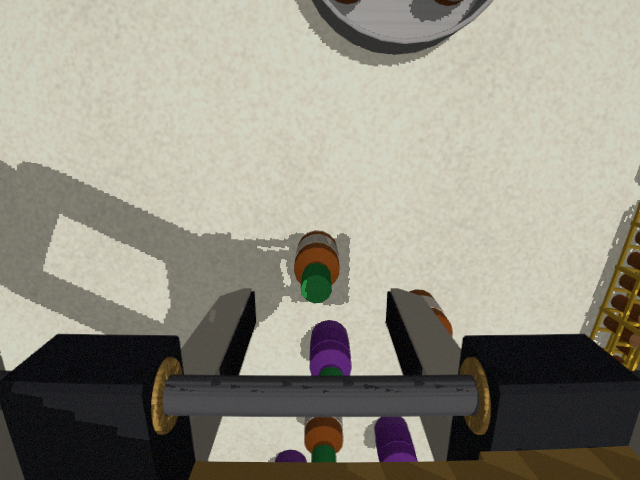

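The wrist view shows the target amber bottle with its green cap at (316,288), between the fingers' planes. It measures (0.497,-0.1515) at height 0.1055, which agrees with the top camera.

Call:
drive_tool:
  moves: [60, -39, -4, 0, 0, 0, 0, 60, 0, 0, 45, 0, 0, 0, 60, 0, 0, 0, 0, 0, 0, 60, 0, 0, 0, 0, 0, 0]

```text
t: 2.95
tool_pos: [0.4957, -0.1487, 0.3589]
orientation: [-2.047, -2.378, 0.001]
force: [0.5, 0.0, 1.0]
opening: 0.0601
gripper_force: 0.0
```

```bash
python3 - <<'E'
from h import *
to(.4968,-.1515,.093)
E
```

```text
t 2.95 pos [ 0.4957 -0.1487  0.3589] yaw 8.56 z [-0.0033  0.0016 -1.    ] shift mm [-3.1  1.  98.6] F [0.5 0.  1. ] open 0.06010739380098633 grip 0.0
```

Call:
drive_tool:
  moves: [60, -3, 1, 25, 0, 0, 0, 60, 0, 0, 25, 0, 0, 0, 60, 0, 0, 25, 0, 0, 0, 60, 0, 0, 24, 0, 0, 0, 60, 0, 0, 0, 0, 0, 0, 60, 0, 0, 0, 0, 0, 0]

```text
t: 3.55
tool_pos: [0.4984, -0.1516, 0.2626]
orientation: [2.047, 2.381, 0.001]
force: [0.8, -0.3, 1.0]
opening: 0.0601
gripper_force: 0.0
```

```bash
python3 - <<'E'
from h import *
to(.4968,-.1515,.093)
E
```

```text
t 3.55 pos [ 0.4984 -0.1516  0.2626] yaw 8.62 z [ 1.2e-03 -5.0e-04 -1.0e+00] shift mm [ 0.4 -1.6  2.3] F [ 0.8 -0.3  1. ] open 0.06011823700173648 grip 0.0
```

Call:
drive_tool:
  moves: [60, 0, -1, 1, 0, 0, 0, 22, 0, 0, 0, 0, 0, 0, 22, 0, 0, 0, 0, 0, 0, 22, 0, 0, 0, 0, 0, 0, 22, 0, 0, 0, 0, 0, 0, 22, 0, 0, 0, 0, 0, 0, 22, 0, 0, 0, 0, 0, 0]
  grip_force: 25

```text
t: 4.25
tool_pos: [0.4967, -0.1522, 0.2598]
orientation: [-2.049, -2.381, 0.0]
force: [0.1, 0.1, 0.4]
opening: 0.0237
gripper_force: 25.0
```

```bash
python3 - <<'E'
from h import *
to(.5323,.0716,.20)
E
```

```text
t 4.25 pos [ 0.4967 -0.1522  0.2598] yaw 8.56 z [-1.e-04 -0.e+00 -1.e+00] shift mm [ 216.    68.5 -107.6] F [0.1 0.1 0.4] open 0.02370733501302227 grip 25.000148713588715
```

Call:
drive_tool:
  moves: [22, 0, 0, -20, 0, 0, 0, 22, 0, 0, -35, 0, 0, 0, 22, 0, 0, -35, 0, 0, 0, 22, 0, 0, -35, 0, 0, 0, 22, 20, 7, 0, 0, 0, 0, 22, 30, 9, 0, 0, 0, 0, 22, 30, 9, 0, 0, 0, 0, 22, 30, 9, 0, 0, 0, 0]

```text
t: 5.05
tool_pos: [0.5139, -0.0374, 0.3845]
orientation: [-2.05, -2.38, 0.0]
force: [0.6, -0.3, -0.6]
opening: 0.0238
gripper_force: 25.0
```

Call:
drive_tool:
  moves: [22, 30, 9, 0, 0, 0, 0, 22, 30, 9, 0, 0, 0, 0, 22, 20, 8, 0, 0, 0, 0, 22, 15, 5, 0, 0, 0, 0, 22, 0, 0, 0, 0, 0, 0, 22, 0, 0, 0, 0, 0, 0]

```text
t: 5.65
tool_pos: [0.5304, 0.06, 0.3845]
orientation: [-2.049, -2.382, 0.001]
force: [0.0, -0.4, -0.5]
opening: 0.0234
gripper_force: 25.0
```

```bash
python3 - <<'E'
from h import *
to(.5323,.0716,.0988)
w=cam('wrist')
a=load('top')
m=cv2.inRange(cv2.cvtColor(w['color'],cv2.COLOR_RGB2HSV),(50,120,30),(75,255,255))
n,l,st,ce=cv2.connectedComponentsWithStats(m)
for i in range(1,n):
    if st[i,4]>100: print(st[i],ce[i].round(1),atz(w,*ce[i],.111).round(4))
P=np.array([atz(a,*p,.111)[:2] for p in [(185.5,219.8),(157.5,224.2),(175,246.2),(192.4,268.3),(164.4,272.8)]])
print(P.round(4),P.mean(0))
im=np.clip(w['color'][:,:,::-1]*1.5,0,255).astype('uint8');cv2.imwrite('pics/w2.png',im)
E
```

```text
t 5.65 pos [0.5304 0.06   0.3845] yaw 8.59 z [-6.e-04 -5.e-04 -1.e+00] shift mm [ 11.3   3.7 118.4] F [ 0.  -0.4 -0.5] open 0.02342175948471026 grip 24.99977856874466
[ 238   95   43   40 1282] [258.9 114.7] [0.4806 0.139  0.111 ]
[ 374   96   44   39 1320] [395.9 115.3] [0.5634 0.1513 0.111 ]
[ 309  137   37   38 1102] [327.3 155.6] [0.5257 0.1209 0.111 ]
[ 242  173   40   41 1200] [262.  192.9] [0.4879 0.0914 0.111 ]
[ 371  174   42   40 1229] [391.5 193.2] [0.5701 0.1037 0.111 ]
[ 290  285   61   81 3955] [320.3 325.8] [0.539  0.0033 0.111 ]
[[0.5717 0.1028]
 [0.5644 0.1526]
 [0.5252 0.1211]
 [0.4861 0.0901]
 [0.4785 0.1397]] [0.52516698 0.12125851]
```

View pics/w2.png

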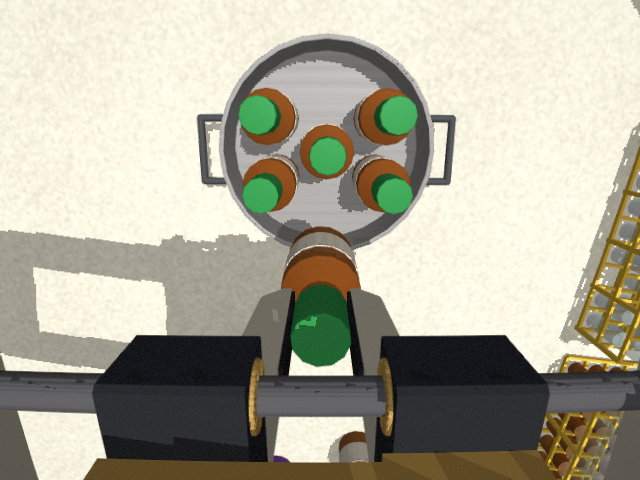

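The wrist view shows the tub's five caps around (327,156) and the held bottle upright at (320,326). The tub centre agrees at (0.5256,0.121), so I'll lower the bottle into the near place.

Call:
drive_tool:
  moves: [22, 11, 4, 0, 0, 0, 0, 22, 0, 0, 0, 0, 0, 0, 22, 0, 0, 20, 0, 0, 0, 22, 0, 0, 25, 0, 0, 0, 22, 0, 0, 25, 0, 0, 0, 22, 0, 0, 20, 0, 0, 0, 22, 0, 0, 10, 0, 0, 0, 22, 0, 0, 0, 0, 0, 0]

```text
t: 6.5
tool_pos: [0.5322, 0.0714, 0.2832]
orientation: [-2.048, -2.379, 0.003]
force: [-0.9, -0.4, -1.1]
opening: 0.0232
gripper_force: 25.0
```

```bash
python3 - <<'E'
from h import *
to(.5327,.0715,.0988)
E
```

```text
t 6.5 pos [0.5322 0.0714 0.2832] yaw 8.54 z [-3.e-03 -2.e-04 -1.e+00] shift mm [-0.   0.6 17.1] F [-0.9 -0.4 -1.1] open 0.023233924976594728 grip 24.999902844429016
```

Call:
drive_tool:
  moves: [22, 0, 0, 5, 0, 0, 0, 22, 0, 0, 5, 0, 0, 0, 22, 0, 0, 4, 0, 0, 0, 22, 0, 0, 2, 0, 0, 0, 22, 0, 0, 0, 0, 0, 0, 22, 0, 0, 0, 0, 0, 0]

```text
t: 7.1
tool_pos: [0.5328, 0.0717, 0.2689]
orientation: [2.049, 2.381, 0.0]
force: [-0.1, 0.1, -0.7]
opening: 0.0236
gripper_force: 25.0
```

```bash
python3 - <<'E'
from h import *
to(.5327,.0715,.0988)
E
```

```text
t 7.1 pos [0.5328 0.0717 0.2689] yaw 8.56 z [ 1.e-04  0.e+00 -1.e+00] shift mm [-0.1 -0.2  2.8] F [-0.1  0.1 -0.7] open 0.023550532163300508 grip 24.999884963035583
```

Call:
drive_tool:
  moves: [22, 0, 0, 1, 0, 0, 0, 22, 0, 0, 1, 0, 0, 0, 22, 0, 0, 1, 0, 0, 0, 22, 0, 0, 0, 0, 0, 0]

```text
t: 7.5
tool_pos: [0.5328, 0.0716, 0.2658]
orientation: [2.049, 2.381, 0.0]
force: [-0.4, -0.2, -0.5]
opening: 0.0234
gripper_force: 25.0
```

```bash
python3 - <<'E'
from h import *
to(.5327,.0715,.0988)
E
```

```text
t 7.5 pos [0.5328 0.0716 0.2658] yaw 8.56 z [ 1.e-04  0.e+00 -1.e+00] shift mm [-0.1 -0.2 -0.3] F [-0.4 -0.2 -0.5] open 0.023356952681490708 grip 24.999884068965912
```

Call:
drive_tool:
  moves: [22, 0, 0, 1, 0, 0, 0, 22, 0, 0, 0, 0, 0, 0, 22, 0, 0, 0, 0, 0, 0]

```text
t: 7.8
tool_pos: [0.533, 0.0717, 0.2657]
orientation: [2.049, 2.381, 0.001]
force: [-2.7, 0.6, 6.6]
opening: 0.0234
gripper_force: 25.0
```

Contact: 6.6 N upward. Release slowly and rise.

Call:
drive_tool:
  moves: [30, 0, 0, 0, 0, 0, 0, 40, 0, 0, 0, 0, 0, 0, 48, 0, 0, 0, 0, 0, 0, 48, 0, 0, 0, 0, 0, 0, 48, 0, 0, 0, 0, 0, 0, 48, 0, 0, -10, 0, 0, 0, 48, 0, 0, -30, 0, 0, 0, 48, 0, 0, -40, 0, 0, 0]

```text
t: 8.6
tool_pos: [0.5319, 0.0716, 0.3441]
orientation: [-2.047, -2.379, 0.005]
force: [0.9, -0.1, 0.3]
opening: 0.0483
gripper_force: 0.0
```

Call:
drive_tool:
  moves: [48, 0, 0, -40, 0, 0, 0, 60, -50, 0, 0, 0, 0, 0, 60, -50, 0, 0, 0, 0, 0, 60, -50, 0, 0, 0, 0, 0, 60, -50, 0, 0, 0, 0, 0, 60, -50, 0, 0, 0, 0, 0, 60, -50, 0, 0, 0, 0, 60, -45, 0, 0, 0, 0, 0]

```text
invalid input at $.moves: expected a multiple of 7 numbers
```

```bash
cat > g.py <<'E'
from h import *
to(.530,-.3345,.093)
for nm,sz in(('top',60),('wrist',100)):
    a=cam(nm)
    m=cv2.inRange(cv2.cvtColor(a['color'],cv2.COLOR_RGB2HSV),(50,120,30),(75,255,255))
    n,l,st,ce=cv2.connectedComponentsWithStats(m)
    print(nm)
    for i in range(1,n):
        if st[i,4]>sz: print(st[i,4],ce[i].round(1),atz(a,*ce[i],.105).round(4),atd(a,*ce[i]).round(4))
E
python3 g.py
```

```text
t 8.6 pos [0.5319 0.0716 0.3441] yaw 8.56 z [-4.4e-03 -2.0e-04 -1.0e+00] shift mm [-401.3  -61.9   83.8] F [ 0.9 -0.1  0.3] open 0.04833946314284854 grip 0.0
top
136 [444.1 194.1] [ 0.6138 -0.355   0.105 ] [ 0.6138 -0.3551  0.1049]
144 [432.5 241.2] [ 0.5304 -0.3328  0.105 ] [ 0.5305 -0.3332  0.1032]
111 [203.5 241.9] [0.5327 0.0722 0.105 ] [0.5324 0.0707 0.1105]
143 [383.5 245.7] [ 0.5233 -0.2464  0.105 ] [ 0.5233 -0.2464  0.1045]
153 [484.4 255.4] [ 0.5045 -0.4238  0.105 ] [ 0.5045 -0.4233  0.1063]
wrist
1667 [237.7 133.6] [0.4799 0.1392 0.105 ] [0.481  0.1395 0.1109]
1647 [391.3 133.9] [0.5645 0.1518 0.105 ] [0.5635 0.1517 0.1107]
1436 [314.6 178.4] [0.5258 0.1208 0.105 ] [0.5257 0.1216 0.1112]
1581 [243.1 219.2] [0.4876 0.0909 0.105 ] [0.4885 0.0924 0.1107]
1563 [386.3 219.3] [0.5711 0.1033 0.105 ] [0.5699 0.1045 0.111 ]
1521 [314.9 257.3] [0.5329 0.0738 0.105 ] [0.5326 0.0759 0.1115]
```

The first bottle stands in its place (cap top z 0.111). Next is the second bottle.

Call:
drive_tool:
  moves: [60, 0, 0, -35, 0, 0, 0, 60, -50, -9, 0, 0, 0, 0, 60, -50, -9, 0, 0, 0, 0, 60, -50, -9, 0, 0, 0, 0, 60, -50, -9, 0, 0, 0, 0, 60, -50, -9, 0, 0, 0, 0, 60, -50, -9, 0, 0, 0, 0, 60, -50, -9, 0, 0, 0, 0]

```text
t: 9.5
tool_pos: [0.5223, -0.2803, 0.3802]
orientation: [2.049, 2.38, 0.0]
force: [0.4, -0.0, -0.2]
opening: 0.0598
gripper_force: 0.0
```

Call:
drive_tool:
  moves: [60, 0, 0, 0, 0, 0, 0, 60, 0, 0, 0, 0, 0, 0]

```text
t: 9.7
tool_pos: [0.5223, -0.2795, 0.3796]
orientation: [-2.052, -2.378, -0.0]
force: [0.1, 0.5, 0.0]
opening: 0.0602
gripper_force: 0.0
```

```bash
python3 g.py
```

```text
t 9.7 pos [ 0.5223 -0.2795  0.3796] yaw 8.4 z [-2.e-04  5.e-04 -1.e+00] shift mm [-55.6  -0.4 119.3] F [0.1 0.5 0. ] open 0.06018525351386936 grip 0.0
top
133 [185.8 219.8] [0.5722 0.1039 0.105 ] [ 0.4953 -0.1411  0.9192]
127 [157.5 224.2] [0.5649 0.1547 0.105 ] [0.5644 0.1527 0.1106]
138 [202.8 241.8] [0.5327 0.0735 0.105 ] [0.5326 0.0728 0.1074]
134 [175.4 246.1] [0.5255 0.1223 0.105 ] [0.5253 0.1209 0.1095]
107 [382.1 244.9] [ 0.5246 -0.244   0.105 ] [ 0.5246 -0.2441  0.104 ]
139 [192.7 268.1] [0.4863 0.0912 0.105 ] [0.4864 0.0891 0.1124]
141 [164.9 272.9] [0.4782 0.141  0.105 ] [0.4783 0.1394 0.1095]
wrist
1108 [329.  201.9] [ 0.5237 -0.2461  0.105 ] [ 0.5237 -0.246   0.1055]
1170 [319.8 317.5] [ 0.53   -0.3288  0.105 ] [ 0.5299 -0.3285  0.1057]
486 [270.  425.2] [ 0.5052 -0.4276  0.105 ] [ 0.5052 -0.4276  0.105 ]
```

Wrist and top differ by about 5 mm in y for this bottle, so I'll measure only the cap-top pixels.

```bash
python3 - <<'E'
from h import *
for nm in('top','wrist'):
    a=cam(nm)
    m=cv2.inRange(cv2.cvtColor(a['color'],cv2.COLOR_RGB2HSV),(45,80,15),(80,255,255))
    v,u=np.nonzero(m); P=np.array([atd(a,x,y) for x,y in zip(u,v)])
    for c in((.53,-.333),(.5235,-.246)):
        k=(np.hypot(P[:,0]-c[0],P[:,1]-c[1])<.025)&(P[:,2]<.12)
        if k.sum()>20:
            Q=P[k]; T=Q[Q[:,2]>.102]; print(nm,k.sum(),len(T),Q.min(0).round(4),Q.max(0).round(4),'top',T.min(0).round(4),T.max(0).round(4),((T.min(0)+T.max(0))/2).round(4), u[k].min(),u[k].max(),v[k].min(),v[k].max())
    im=np.clip(a['color'][:,:,::-1]*1.5,0,255).astype('uint8')
    if nm=='wrist': cv2.imwrite('pics/w3.png',im)
E
```

```text
top 90 73 [ 0.5139 -0.2528  0.0682] [ 0.535  -0.2358  0.1078] top [ 0.5139 -0.2528  0.1021] [ 0.5334 -0.2365  0.1078] [ 0.5236 -0.2447  0.1049] 376 387 240 251
wrist 1181 757 [ 0.5192 -0.3462  0.0763] [ 0.5425 -0.3232  0.1073] top [ 0.5194 -0.3462  0.102 ] [ 0.5425 -0.3238  0.1073] [ 0.531  -0.335   0.1047] 303 335 296 340
wrist 1125 996 [ 0.5126 -0.2592  0.0804] [ 0.5358 -0.2361  0.1072] top [ 0.5126 -0.2592  0.102 ] [ 0.5358 -0.2361  0.1072] [ 0.5242 -0.2476  0.1046] 311 346 183 223
```

View pics/w3.png

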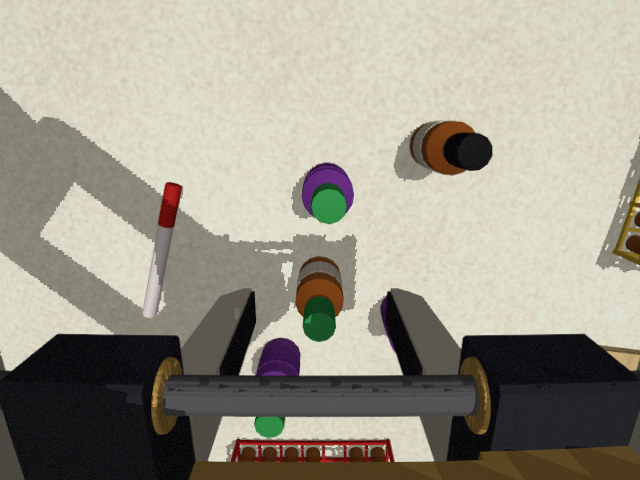

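The wrist view shows the amber target at (319,318), the purple ones at (328,203) and (270,425), and the black cap at (468,151). The cap-top centre is (0.531,-0.335).

Call:
drive_tool:
  moves: [60, -28, 0, 0, 0, 0, 0, 60, -28, 0, 0, 0, 0, 0, 60, 0, 0, 20, 0, 0, 0, 60, 0, 0, 25, 0, 0, 0, 60, 0, 0, 15, 0, 0, 0, 60, 0, 0, 0, 0, 0, 0, 60, 0, 0, 0, 0, 0, 0]

```text
t: 10.6
tool_pos: [0.5314, -0.3329, 0.3202]
orientation: [-2.048, -2.382, 0.0]
force: [1.0, 0.5, 0.6]
opening: 0.0601
gripper_force: 0.0
```

```bash
python3 - <<'E'
from h import *
to(.531,-.335,.093)
E
```

```text
t 10.6 pos [ 0.5314 -0.3329  0.3202] yaw 8.62 z [-1.e-04  1.e-04 -1.e+00] shift mm [-2.1 -0.7 59.9] F [1.  0.5 0.6] open 0.060062497832380386 grip 0.0
```

Call:
drive_tool:
  moves: [60, -2, -1, 20, 0, 0, 0, 60, 0, 0, 20, 0, 0, 0, 60, 0, 0, 15, 0, 0, 0, 60, 0, 0, 5, 0, 0, 0, 60, 0, 0, 0, 0, 0, 0, 60, 0, 0, 0, 0, 0, 0, 60, 0, 0, 0, 0, 0, 0]

```text
t: 11.3
tool_pos: [0.5309, -0.336, 0.2611]
orientation: [2.048, 2.38, 0.0]
force: [-0.2, 0.3, -0.9]
opening: 0.0599
gripper_force: 0.0
```

Call:
drive_tool:
  moves: [40, 0, 0, 0, 0, 0, 0, 22, 0, 0, 0, 0, 0, 0, 22, 0, 0, 0, 0, 0, 0, 22, 0, 0, 0, 0, 0, 0, 22, 0, 0, 0, 0, 0, 0, 22, 0, 0, 0, 0, 0, 0, 22, 0, 0, 0, 0, 0, 0]

```text
t: 12.0
tool_pos: [0.5304, -0.3357, 0.2597]
orientation: [-2.049, -2.381, 0.0]
force: [-0.1, -1.3, -0.8]
opening: 0.0236
gripper_force: 25.0
```

```bash
python3 - <<'E'
from h import *
to(.5183,.1705,.0988)
E
```

```text
t 12.0 pos [ 0.5304 -0.3357  0.2597] yaw 8.56 z [-1.e-04  1.e-04 -1.e+00] shift mm [502.4  63.4  -6.4] F [-0.1 -1.3 -0.8] open 0.023647264843944315 grip 24.999978840351105
```

Call:
drive_tool:
  moves: [22, 0, 0, -20, 0, 0, 0, 22, 0, 0, -35, 0, 0, 0, 22, 0, 0, -35, 0, 0, 0, 22, 0, 0, -35, 0, 0, 0, 22, 0, 0, -35, 0, 0, 0, 22, 20, 3, 0, 0, 0, 0, 22, 35, 4, 0, 0, 0, 0, 22, 35, 4, 0, 0, 0, 0]

```text
t: 12.8
tool_pos: [0.5276, -0.2445, 0.4196]
orientation: [-2.051, -2.38, -0.0]
force: [0.1, 0.1, -1.1]
opening: 0.0232
gripper_force: 25.0
```

Call:
drive_tool:
  moves: [22, 40, 5, 0, 0, 0, 0, 22, 40, 5, 0, 0, 0, 0, 22, 40, 5, 0, 0, 0, 0, 22, 40, 5, 0, 0, 0, 0, 22, 40, 5, 0, 0, 0, 0, 22, 40, 5, 0, 0, 0, 0, 22, 40, 5, 0, 0, 0, 0, 22, 40, 5, 0, 0, 0, 0]

```text
t: 13.6
tool_pos: [0.5193, 0.0789, 0.4196]
orientation: [-2.049, -2.381, 0.0]
force: [1.3, 0.9, -1.6]
opening: 0.0235
gripper_force: 25.0
```

Call:
drive_tool:
  moves: [22, 35, 5, 0, 0, 0, 0, 22, 30, 4, 0, 0, 0, 0, 22, 20, 3, 0, 0, 0, 0, 22, 0, 0, 0, 0, 0, 0, 22, 0, 0, 0, 0, 0, 0]

```text
t: 14.1
tool_pos: [0.5189, 0.1632, 0.4194]
orientation: [-2.048, -2.382, 0.001]
force: [0.4, -0.2, -2.6]
opening: 0.0231
gripper_force: 25.0
```

```bash
python3 - <<'E'
from h import *
to(.5183,.1705,.0988)
E
```

```text
t 14.1 pos [0.5189 0.1632 0.4194] yaw 8.63 z [-6.e-04 -6.e-04 -1.e+00] shift mm [  7.4   0.6 153.3] F [ 0.4 -0.2 -2.6] open 0.023144210878001444 grip 24.999733865261078
```

Call:
drive_tool:
  moves: [22, 7, 0, 0, 0, 0, 0, 22, 0, 0, 20, 0, 0, 0, 22, 0, 0, 30, 0, 0, 0, 22, 0, 0, 30, 0, 0, 0, 22, 0, 0, 30, 0, 0, 0, 22, 0, 0, 18, 0, 0, 0, 22, 0, 0, 8, 0, 0, 0, 22, 0, 0, 0, 0, 0, 0]

```text
t: 14.9
tool_pos: [0.5176, 0.1694, 0.2827]
orientation: [-2.05, -2.379, 0.003]
force: [-0.8, 0.6, -1.5]
opening: 0.0236
gripper_force: 25.0
```

```bash
python3 - <<'E'
from h import *
to(.5183,.1705,.0988)
E
```

```text
t 14.9 pos [0.5176 0.1694 0.2827] yaw 8.5 z [-2.2e-03 -6.0e-04 -1.0e+00] shift mm [ 1.   0.8 16.6] F [-0.8  0.6 -1.5] open 0.02355078913232957 grip 24.999741911888123
```

Call:
drive_tool:
  moves: [22, 1, 0, 5, 0, 0, 0, 22, 0, 0, 5, 0, 0, 0, 22, 0, 0, 3, 0, 0, 0, 22, 0, 0, 1, 0, 0, 0, 22, 0, 0, 1, 0, 0, 0, 22, 0, 0, 1, 0, 0, 0, 22, 0, 0, 0, 0, 0, 0]

```text
t: 15.6
tool_pos: [0.5178, 0.1711, 0.2677]
orientation: [2.049, 2.381, 0.0]
force: [0.1, -0.3, -1.6]
opening: 0.0235
gripper_force: 25.0
```

Call:
drive_tool:
  moves: [22, 0, 0, 1, 0, 0, 0, 22, 0, 0, 0.7, 0, 0, 0, 22, 0, 0, 0, 0, 0, 0, 22, 0, 0, 0, 0, 0, 0]

```text
t: 16.0
tool_pos: [0.5178, 0.171, 0.266]
orientation: [-2.049, -2.381, 0.0]
force: [-0.2, -0.8, -0.8]
opening: 0.0235
gripper_force: 25.0
```

Call:
drive_tool:
  moves: [22, 0, 0, 1, 0, 0, 0, 22, 0, 0, 0, 0, 0, 0, 22, 0, 0, 0, 0, 0, 0]

```text
t: 16.3
tool_pos: [0.518, 0.1711, 0.2656]
orientation: [2.049, 2.381, 0.001]
force: [-2.0, -0.3, 4.8]
opening: 0.0236
gripper_force: 25.0
```

Contact: about 5 N upward. Release and rise.

Call:
drive_tool:
  moves: [30, 0, 0, 0, 0, 0, 0, 40, 0, 0, 0, 0, 0, 0, 48, 0, 0, 0, 0, 0, 0, 48, 0, 0, 0, 0, 0, 0, 48, 0, 0, 0, 0, 0, 0, 48, 0, 0, -10, 0, 0, 0, 48, 0, 0, -30, 0, 0, 0, 48, 0, 0, -40, 0, 0, 0]

```text
t: 17.1
tool_pos: [0.5169, 0.1708, 0.3444]
orientation: [-2.048, -2.379, 0.005]
force: [0.4, 0.6, -0.2]
opening: 0.0479
gripper_force: 0.0
```

Call:
drive_tool:
  moves: [48, 0, 0, -40, 0, 0, 0, 48, 0, 0, -30, 0, 0, 0, 48, 45, 0, 0, 0, 0, 0, 48, 45, 0, 0, 0, 0, 0, 48, 45, 0, 0, 0, 0, 0, 48, 45, 0, 0, 0, 0, 0, 48, 45, 0, 0, 0, 0, 0, 48, 0, 0, 0, 0, 0, 0]

```text
t: 17.9
tool_pos: [0.4824, 0.3981, 0.4153]
orientation: [-2.043, -2.385, -0.002]
force: [0.9, -0.9, 0.0]
opening: 0.0478
gripper_force: 0.0
```

```bash
python3 g.py|sed -n '/top/,/wrist/p'; python3 - <<'E'
from h import *
a=load('top');im=a['color'][180:310,130:500,::-1]
cv2.imwrite('pics/fin.png',np.clip(cv2.resize(im,None,fx=2.1,fy=2.1)*1.5,0,255).astype('uint8'))
print(atz(a,356.2,198.2,.105))
E
```

```text
top
131 [444.4 194. ] [ 0.6139 -0.3556  0.105 ] [ 0.614  -0.3559  0.104 ]
131 [185.8 219.9] [0.5721 0.1041 0.105 ] [0.5713 0.1014 0.1138]
131 [157.6 224.2] [0.5649 0.1545 0.105 ] [0.5644 0.1526 0.1104]
138 [202.7 241.8] [0.5328 0.0736 0.105 ] [0.5325 0.0719 0.1115]
136 [175.2 246.2] [0.5253 0.1228 0.105 ] [0.5252 0.1217 0.1084]
142 [383.5 245.7] [ 0.5232 -0.2464  0.105 ] [ 0.5233 -0.2466  0.1039]
120 [146.8 250.4] [0.5183 0.1737 0.105 ] [0.5181 0.1715 0.1106]
132 [485.3 255.6] [ 0.5042 -0.4253  0.105 ] [ 0.5042 -0.4255  0.1044]
135 [192.5 268.3] [0.4861 0.0916 0.105 ] [0.4861 0.0899 0.1109]
138 [164.6 272.9] [0.4783 0.1413 0.105 ] [0.4784 0.1387 0.1126]
wrist
[ 0.60785034 -0.19925838  0.105     ]
```

View pics/fin.png

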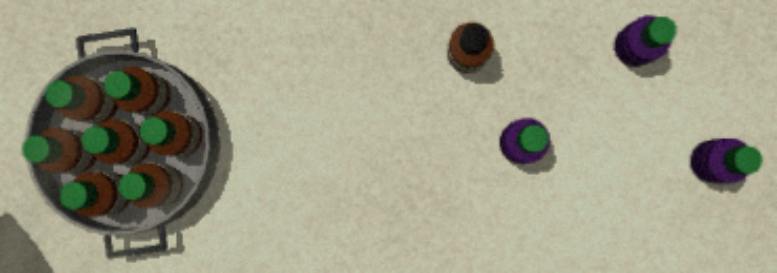

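The picture shows all seven bottles in the tub, with the new ones at (153,130) and (36,149). The black-capped bottle still stands at (472,40) and the purple ones haven't moved. I'm handing in.

```bash
python3 -c "
from plant import robot
print(robot.close_job())"
```

```text
the job is handed in; nothing more can be done
None
```

I set both loose green-capped bottles upright in the tub's two empty places, left the black-capped and purple bottles untouched, and handed the job in about 18 s into the 64 s limit; no verdict came back.

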